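# Light the bench centres and hold the sprung tailstock open

### The arm

A 6-joint arm with a two-finger parallel gripper is mounted at the origin on the work surface. World frame = base frame: x ahead of the robot, y to its left, z up, the work surface at z = 0. Lengths are in m, angles in rad, forces in N, time in s.
With the tool pointing down it reaches from about 0.35 to 0.975 m from the base axis. Payload 4.9 kg.
Tool frame: the origin (TCP) lies at the very end of the fingers, on their centre line; the grasp point (between the pads) lies 19 mm behind it (ctrl.grip_point_offset is the distance from the TCP to the grasp point, in m); z points along the fingers, y is the line along which they close (so a half turn about z gives the same grasp; the last joint's range is limited). The gripper opens to 85 mm and grips with 20 to 120 N. Pads are 22 mm wide; open, the fingers measure 114 mm over their backs; the gripper's body (76 mm by 85 mm) begins 54 mm behind the grasp point. The pads swing forward as they close: fully open they stand 13 mm farther back than shut.
Start: joints at [-1.259, 0.053, 1.613, -0, 1.476, -0.119], TCP at [0.261, -0.568, 0.2] pointing down, gripper open.
Joint ranges: [-3.01, 3.01], [-1.01, 2.22], [0.06, 2.58], [-1.02, 4.17], [0.09, 2.62], [-3.14, 3.14]. Speed limits (rad/s): [2.57, 2.57, 3.14, 3.14, 3.14, 3.14].

### API

Orientations are given as a rotation vector (axis times angle).
In Python, from station import ctrl gives the robot as it stands.
- The arm moves only by the tool send_rows, never from a script. Its argument "rows" is a list of rows, each a list of 3 entries, a list of its own where there are three numbers: the finger opening in cm, from 0 to 8.54, then the shift along the tool's x, y, z in cm, then the turn about the tool's z in degrees. A call has 1 to 10 rows; each row shifts and turns the commanded pose from where the row before left it, along the tool's axes as they then stand; what a row does not reach is not made up. A row lasts 1/8 s, in which the tool goes at most 62.5 mm and 10.7 degrees, less where a joint would pass 70% of its speed; a pose out of reach is approached as far as the arm can. A call with a gripper value outside its range is refused whole. The fingers move at their own pace and stop on an object; "newtons" is the grip in N (left out, the last holds). Time passes only in rows, so rows that do not move let the fingers close. It gives the time, the measured TCP pose, the force, the opening and the grip force at its end, in the units of the state.
- ctrl.get_obs(): the state, without advancing time (a new reading comes with each control period).
- ctrl.get_image(name): name is "side" or "top"; returns a dict with "frame" (400x640x3 uint8, red, green, blue), "range_z" (400x640 float32, m along the optical axis (not along the pixel's ray), 0 where there is no reading), "fx", "fy", "cx", "cy" (pixels), "k1" (the pictures are not rectified: a ray, as slopes to the right and down, at radius r is drawn at 1 + k1 r^2 times it, then the intrinsics apply), "cam_to_world" (4x4, takes a point from camera to world coordinates). Camera axes: x right, y down, z forward; pixel columns grow to the right and rows downward; lengths in m; the calibration is good to about 2 mm. A picture is of the moment at which its call begins.
- ctrl.finish_job(): hands the job in; it is judged then, once.
The state is a dict: "t": time; "q": joint angles; "dq": joint speeds; "effort": joint torques, N m; "tool_pos": TCP position; "tool_rot": TCP orientation; "contact_force": force on the tool from outside, world axes, zero at the start; "wrist_torque": the same for the moment, N m; "opening": finger opening in m; "grip_force": force on a finger pad.
Only numpy, scipy, OpenCV 4.12 (cv2) and the standard library are available. Lean on these libraries where they do the work, as an engineer would, in place of code of your own. Each camera call takes 0.05 s, during which the arm holds its last target. There are 200 camera calls.

### The job

Get the bench centres ready for a helper to put a spindle blank in: first swivel and tilt the green lamp by its orange bar so that it points straight at the red rider on the white scale, and let go of it. Then draw the sprung tailstock back by its wooden grip until its yellow pointer is level with the red rider, and hold it still there: the tailstock springs shut if released, so finish while still holding it. Leave the red rider and the other things on the bench where they are.

Things in the scene. Friction and masses are not known exactly. Their poses are not given: they have to be found in the camera images.
- lamp_pivot (a point): the point about which the lamp head turns, 200 mm above the bench: the lamp's upright 18 mm aluminium column (on a fixed round steel foot of 90 mm diameter) is the swivel axis, and the tilt axis crosses it here, level. Fixed in an episode
- lamp_lens (a point): centre of the pale lens, the front of the green lamp head (a round body 60 to 72 mm in diameter, reaching from 45 mm behind the pivot to 73 mm in front). Its x axis is the direction in which the lamp shines, and its line passes through the pivot; y is the tilt axis (level); z the head's upward side. The lens is 73.5 mm ahead of the pivot. It counts as pointing at the rider when the rider is in front and within 45 mm of that line along both y and z
- lamp_bar (a point): middle of the orange grip bar behind the lamp head: a level round bar 12 mm in diameter, 80 mm free length, parallel to the tilt axis (the lens frame's y). In the lens frame's directions it lies 110 mm behind the pivot and 30 mm above it, carried by a thin rod at each end; 50 mm are free between the bar and the head. Gripped across from above, it can turn between the pads, so one grip sets both swivel and tilt
- lamp_swivel (a joint): swivel of the lamp head about the column, rad, grows anticlockwise seen from above, -1.5 to 1.5; stays where it is left (friction 0.15 N m)
- lamp_tilt (a joint): tilt of the lamp head, rad, 0 = shining level, grows as the lens goes down and the orange bar goes up, -0.5 to 1.0; stays where it is left (friction 0.2 N m)
- tail_grip (a point): grip point of the dark wooden upright grip on top of the grey tailstock, 125 mm above the bench; the grip is 22 mm thick along the slide and 30 mm across it, from 90 (top of the tailstock block) to 152 mm above the bench. Its x axis is the level direction in which the tailstock is pulled open, away from the blue headstock; y points to the side with the white scale; z up
- tail (a joint): how far the tailstock is pulled open, m: 0 = home, stop at 0.115. A spring pulls it home with about 5 N at home, rising 0.9 N per 10 mm
- tail_pointer (a point): tip of the yellow pointer (3 mm wide) that the tailstock carries over the white scale, 43.5 mm above the bench; same axes as tail_grip
- red_rider (a point): middle of the red rider's 6 mm wide bar on the outer half of the white scale beside the pointer's path, 43.5 mm above the bench (9 mm further along y than the pointer tip); same axes as tail_grip. The pointer is level with it when both have the same position along x. It could be pushed along the scale with 3 N but stays put if not touched
- rider (a joint): where the red rider stands, m: the value of joint tail at which the pointer is level with it
- wax_jar_mid (a point): bystander: amber jar with a black cap, 64 mm in diameter, 62 mm high, on the bench; point on its axis 18 mm up
- spindle_mid (a point): bystander: turned wooden spindle lying on the bench, 180 mm long along its y, 36 mm thick; its middle
- tin_mid (a point): bystander: red tin with a steel lid, 77 x 57 x 36 mm; its middle

How it is judged:
On the way, in this order (a step that is already met when the one before it is completed fails the run):
1. the lamp points at the red rider while the tailstock is still home (x of red_rider in the frame of lamp_lens above 0.05 m and y of red_rider in the frame of lamp_lens between -0.045 and 0.045 m and z of red_rider in the frame of lamp_lens between -0.045 and 0.045 m and value of joint tail below 0.01 m and contact force between the fingers and lamp_tilt below 0.1 N), for 0.2 s.
2. the tailstock's pointer is level with the red rider (x of tail_pointer in the frame of red_rider between -0.005 and 0.005 m and contact force between the fingers and tail above 2 N), for 0.3 s.
At the end, for the whole second after the job is handed in: the fingers hold the tailstock still against its spring (over 2 N on it) with the yellow pointer within 5 mm of the red rider along the scale, and the lamp, let go, still points at the rider (the rider within 45 mm of the beam's line along the lens's y and z) (all of step 2 and x of red_rider in the frame of lamp_lens above 0.05 m and y of red_rider in the frame of lamp_lens between -0.045 and 0.045 m and z of red_rider in the frame of lamp_lens between -0.045 and 0.045 m and velocity of joint tail between -0.01 and 0.01 m/s and contact force between the fingers and lamp_tilt below 0.1 N); the arm keeps its last pose, push and grip.
It fails at once if the red rider was shifted by more than 5 mm (distance of red_rider from where it was at the start of the episode above 0.005 m).
It fails at once if the wax jar was moved by more than 20 mm (distance of wax_jar_mid from where it was at the start of the episode above 0.02 m).
It fails at once if the spindle was moved by more than 20 mm (distance of spindle_mid from where it was at the start of the episode above 0.02 m).
It fails at once if the tin was moved by more than 20 mm (distance of tin_mid from where it was at the start of the episode above 0.02 m).
It also fails if it takes over 56 s, if anything falls off the work surface, if the arm or the gripper's body presses on something with over 40 N, if the wrist force passes 120 N, or if a joint passes its speed limit or range.

## Working session

There is one attempt and no reset: what is moved stays moved. The work goes in short steps, Python scripts to look and compute and a tool call to move; the robot and the scene stay as the last step left them, time stands still between calls to the robot, and variables do not carry over. Pictures are saved under pics/ and viewed, at most 12 in all, crops included, and the job is handed in when it is done.

Besides the shell and the picture viewer there is one more tool, called as name([rows], argument=value, ...), one row to a line, values as JSON. send_rows: Moves the arm, as the interface text tells. Its arguments: {"type":"object","properties":{"rows":{"type":"array","items":{"type":"array"}},"newtons":{"type":"number"}},"required":["rows"]}

```bash
mkdir -p pics; ls
cat > h.py <<'E'
import numpy as np, cv2
from station import ctrl
def grab(n,fn=None):
    im=ctrl.get_image(n)
    if fn: cv2.imwrite('pics/'+fn,cv2.cvtColor(im['frame'],cv2.COLOR_RGB2BGR))
    np.savez('/tmp/%s.npz'%n,**im); return im
def cloud(im):
    z=im['range_z'];v,u=np.mgrid[:z.shape[0],:z.shape[1]]
    K=np.array([[im['fx'],0,im['cx']],[0,im['fy'],im['cy']],[0,0,1.]])
    p=np.stack([u,v],-1).reshape(-1,1,2).astype(float)
    n=cv2.undistortPoints(p,K,np.array([float(im['k1']),0,0,0])).reshape(*z.shape,2)
    # iterative refine for r_d = r(1+k1 r^2)
    P=np.dstack([n*z[...,None],z,np.ones_like(z)])
    W=P@np.array(im['cam_to_world']).T
    W=W[...,:3]; W[z<=0]=np.nan; return W
E
python3 - <<'E'
from h import *
for n in('side','top'):
    im=grab(n,n+'0.png'); print(n,np.round(im['cam_to_world'],3).tolist(),im['k1'])
E
```

```text
pics
side [[0.996, -0.068, 0.058, 0.543], [-0.088, -0.637, 0.766, -1.174], [-0.015, -0.768, -0.641, 1.101], [0.0, 0.0, 0.0, 1.0]] 0.037820973766393685
top [[0.121, -0.97, 0.211, 0.381], [-0.993, -0.119, 0.023, -0.03], [0.003, -0.212, -0.977, 1.181], [0.0, 0.0, 0.0, 1.0]] 0.014729215583051264
```

View pics/side0.png

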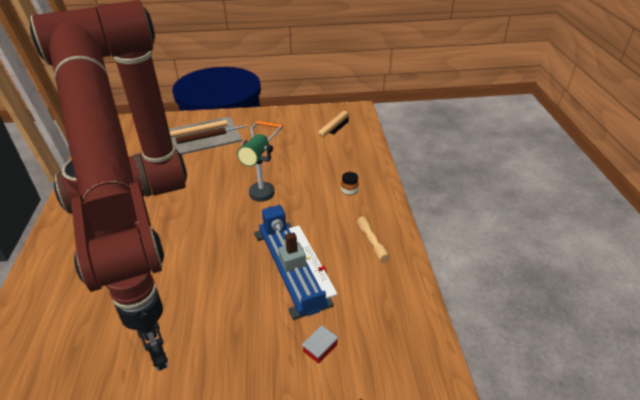

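View pics/top0.png

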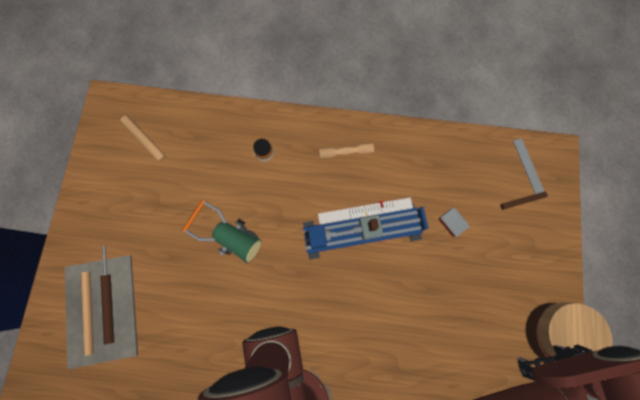

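The side view shows the lamp at about (258,150), the orange bar at (268,125), the grip at (292,243) and the rider at (322,268). In the top view the bar is at (194,216), the lamp at (237,241), the grip at (373,225) and the rider at (381,205).

Run:
```python
from h import *
box={'side':dict(orange=(110,140,245,290),green=(130,168,235,272),lens=(140,170,235,262),red=(258,280,310,335),yellow=(235,275,285,325),grip=(230,256,283,302),white=(222,300,285,340)),
'top':dict(orange=(195,240,178,210),green=(215,265,210,265),lens=(235,265,240,265),red=(198,210,374,388),yellow=(205,220,355,385),grip=(214,234,363,383),white=(195,225,315,415))}
cond=dict(orange=lambda r,g,b:(r>180)&(g<150)&(g>70)&(b<70),green=lambda r,g,b:(g>r+20)&(g>b+10)&(r<110),
lens=lambda r,g,b:(r>170)&(g>170)&(b<190)&(b>100),red=lambda r,g,b:(r>140)&(g<70)&(b<70),yellow=lambda r,g,b:(r>170)&(g>150)&(b<100),
grip=lambda r,g,b:(r<110)&(r>g+12)&(g<70),white=lambda r,g,b:(r>200)&(g>200)&(b>200))
for n in box:
    im=dict(np.load('/tmp/%s.npz'%n)); W=cloud(im); f=im['frame'].astype(int)
    for k,(a,b,c,d) in box[n].items():
        m=cond[k](*[f[a:b,c:d,i] for i in range(3)]); P=W[a:b,c:d][m]; P=P[~np.isnan(P[:,0])]
        if len(P)==0: print(n,k,0);continue
        C=P-np.median(P,0);u,s,v=np.linalg.svd(C,full_matrices=False)
        print(n,k,len(P),'med',np.round(np.median(P,0),3),'p5',np.round(np.percentile(P,5,0),3),'p95',np.round(np.percentile(P,95,0),3),'ax',np.round(v[0],3))
```

```text
side orange 234 med [0.514 0.666 0.003] p5 [ 0.412  0.307 -0.002] p95 [0.569 0.789 0.226] ax [ 0.058  0.861 -0.505]
side green 297 med [0.456 0.189 0.228] p5 [0.426 0.143 0.207] p95 [0.481 0.235 0.241] ax [ 0.287  0.954 -0.085]
side lens 228 med [0.423 0.149 0.209] p5 [0.4   0.14  0.184] p95 [0.445 0.16  0.233] ax [-0.267  0.026 -0.963]
side red 14 med [ 0.629 -0.2    0.046] p5 [ 0.618 -0.203  0.041] p95 [ 0.635 -0.194  0.049] ax [-0.93  -0.276  0.243]
side yellow 0
side grip 167 med [ 0.542 -0.176  0.135] p5 [ 0.53  -0.182  0.103] p95 [ 0.554 -0.167  0.154] ax [ 0.017 -0.083 -0.996]
side white 594 med [ 0.606 -0.18   0.036] p5 [ 0.561 -0.28   0.032] p95 [ 0.644 -0.022  0.04 ] ax [ 0.276 -0.961  0.002]
top orange 89 med [0.494 0.317 0.222] p5 [0.458 0.302 0.219] p95 [0.532 0.334 0.225] ax [-0.802  0.092  0.591]
top green 832 med [0.447 0.2   0.227] p5 [0.414 0.156 0.215] p95 [0.476 0.248 0.239] ax [-0.381 -0.911  0.159]
top lens 0
top red 7 med [ 0.63  -0.197  0.045] p5 [ 0.622 -0.2    0.04 ] p95 [ 0.635 -0.194  0.048] ax [-0.864 -0.254  0.435]
top yellow 0
top grip 71 med [ 0.542 -0.166  0.15 ] p5 [ 0.529 -0.176  0.144] p95 [ 0.553 -0.157  0.153] ax [-0.986 -0.083 -0.144]
top white 0
```

Run:
```python
from h import *
from scipy.spatial.transform import Rotation as R
o=ctrl.get_obs(); M=R.from_rotvec(o['tool_rot']).as_matrix(); print(o['t'],np.round(o['tool_pos'],4),np.round(M,3).tolist(),o['opening'],ctrl.grip_point_offset)
t=dict(np.load('/tmp/top.npz'));s=dict(np.load('/tmp/side.npz'))
a=cv2.resize(t['frame'][185:260,300:430],None,fx=6,fy=6,interpolation=2)[:300]
a=cv2.resize(t['frame'][190:240,310:430],(780,325),interpolation=2)
b=cv2.resize(s['frame'][225:290,270:345],(312*1,270),interpolation=2)
c=np.zeros((595,780,3),np.uint8);c[:325]=a;c[325:,:312]=b
cv2.imwrite('pics/crop1.png',c[...,::-1])
Wt=cloud(t)
g=Wt[210:238,358:388].reshape(-1,3);g=g[(g[:,2]>.146)];print('griptop',len(g),g.mean(0),np.ptp(g,axis=0))
m=(t['frame'].min(2)>170);m[:190]=0;m[228:]=0;m[:,:310]=0;m[:,420:]=0
P=Wt[m];print(len(P));r=cv2.minAreaRect((P[:,:2]*1000).astype(np.float32));print('scale',r,np.median(P[:,2]))
f=t['frame'].astype(int)
m=(f[...,0]>f[...,2]+40)&(f[...,1]>f[...,2]+30);m[:195]=0;m[222:]=0;m[:,:340]=0;m[:,400:]=0
for v,u in np.argwhere(m): print(u,v,f[v,u],np.round(Wt[v,u],3))
```

```text
0.1 [ 0.2608 -0.5673  0.1991] [[0.909, 0.418, -0.001], [0.418, -0.909, 0.002], [0.0, -0.002, -1.0]] 0.08549329232920151 0.0187
griptop 78 [ 0.54234155 -0.16726121  0.15015589] [0.03003861 0.02439805 0.00933604]
754
scale ((600.2046508789062, -150.73057556152344), (27.679058074951172, 294.53851318359375), 16.49835968017578) nan
340 195 [146 103  63] [ 0.648 -0.068 -0.003]
341 195 [146 103  62] [ 0.648 -0.071 -0.   ]
342 195 [145 102  62] [ 0.649 -0.074 -0.002]
343 195 [146 102  63] [ 0.649 -0.078 -0.001]
344 195 [146 102  62] [ 0.649 -0.081  0.   ]
345 195 [146 103  63] [ 0.65  -0.084 -0.002]
346 195 [146 103  63] [ 0.651 -0.088 -0.004]
347 195 [146 102  63] [ 0.65  -0.091  0.003]
348 195 [146 103  63] [ 0.651 -0.094 -0.001]
349 195 [146 102  63] [ 0.651 -0.097  0.   ]
350 195 [147 103  63] [ 0.652 -0.101 -0.003]
351 195 [146 103  63] [ 0.653 -0.104 -0.003]
352 195 [147 103  63] [ 0.653 -0.107 -0.001]
353 195 [147 103  63] [ 0.653 -0.11  -0.001]
354 195 [147 103  64] [ 0.654 -0.114 -0.005]
355 195 [148 104  64] [ 0.654 -0.117 -0.001]
356 195 [147 103  63] [ 0.655 -0.121 -0.004]
357 19
[... 21775 characters left out ...]
6] [ 0.608 -0.076 -0.002]
342 207 [155 110  68] [ 0.609 -0.079 -0.004]
343 207 [155 111  70] [ 0.609 -0.082 -0.003]
344 207 [157 114  74] [ 0.61  -0.085 -0.002]
345 207 [156 114  77] [ 0.61  -0.088  0.   ]
346 207 [158 117  82] [ 0.61  -0.092  0.   ]
347 207 [158 120  88] [ 0.611 -0.095 -0.003]
340 208 [155 113  76] [ 0.605 -0.073 -0.002]
341 208 [157 116  82] [ 0.605 -0.076  0.001]
342 208 [158 121  89] [ 0.605 -0.079  0.001]
366 211 [198 182 142] [ 0.598 -0.154  0.035]
365 212 [197 183 150] [ 0.593 -0.15   0.046]
366 212 [199 181 134] [ 0.594 -0.154  0.043]
366 213 [196 177 131] [ 0.591 -0.154  0.039]
366 214 [192 173 133] [ 0.587 -0.154  0.043]
366 215 [175 160 127] [ 0.585 -0.155  0.038]
```

View pics/crop1.png

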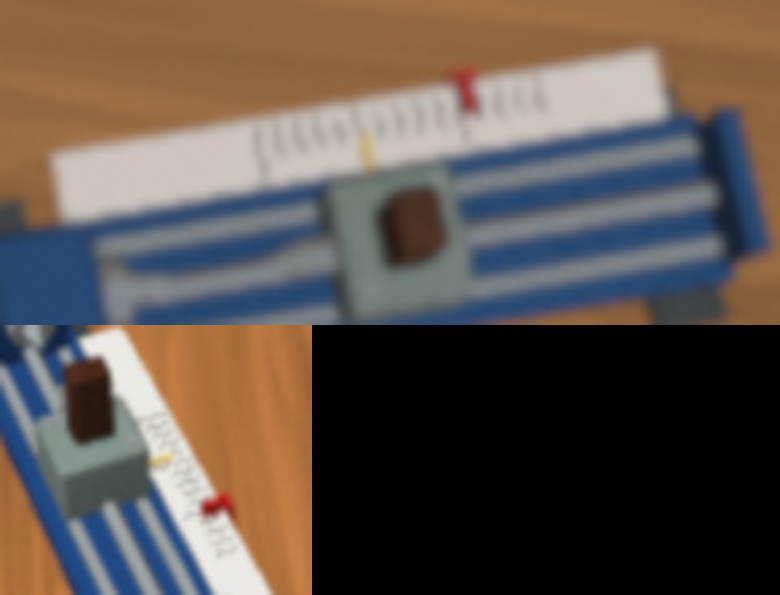

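The rider stands about 50 mm past the yellow pointer, which is at about (367,150) in the crop, with the rider at (465,95). The slide's open direction is about (0.284, -0.959). I'll go above the lamp bar now.

send_rows([
  [4, [2.9, -3.5, -2], 0],
  [4, [2.9, -3.5, -2], 0],
  [4, [2.9, -3.5, -2], 0],
  [4, [2.9, -3.5, -2], 0],
  [4, [2.9, -3.5, -2], 0],
  [4, [2.9, -3.5, -2], 0],
  [4, [2.9, -3.5, -2], 0],
  [4, [2.9, -3.5, -2], 0],
  [4, [2.9, -3.5, -2], 0],
  [4, [2.9, -3.5, -2], 0],
], newtons=40)

```text
t: 1.35
tool_pos: [0.3783, -0.1272, 0.4004]
tool_rot: [-3.069, -0.671, 0.0]
contact_force: [1.4, -0.6, 0.1]
opening: 0.0401
grip_force: 0.0
```

send_rows([
  [4, [2.9, -3.5, 0], 0],
  [4, [2.9, -3.5, 0], 0],
  [4, [2.9, -3.5, 0], 0],
  [4, [2.9, -3.5, 0], 0],
  [4, [2.9, -3.5, 0], 0],
  [4, [2.9, -3.5, 0], 0],
  [4, [2.9, -3.5, 0], 0],
  [4, [2.9, -3.5, 0], 0],
  [4, [2.9, -3.5, 0], 0],
  [4, [2.9, -3.5, 0], 0],
])

```text
t: 2.6
tool_pos: [0.4957, 0.3119, 0.3995]
tool_rot: [3.069, 0.672, -0.001]
contact_force: [0.2, -0.3, -0.1]
opening: 0.04
grip_force: 0.0
```

send_rows([
  [4, [0, 0, 0], 9.6],
  [4, [0, 0, 0], 9.6],
  [4, [0, 0, 0], 9.6],
  [4, [0, 0, 0], 9.6],
  [4, [0, 0, 0], 9.6],
  [4, [0, 0, 0], 0],
  [4, [0, 0, 0], 0],
])

```text
t: 3.48
tool_pos: [0.4956, 0.3103, 0.3999]
tool_rot: [3.077, -0.631, -0.001]
contact_force: [-0.3, 0.1, -0.3]
opening: 0.0396
grip_force: 0.0
```

send_rows([
  [4, [-0.3, -0.6, 4], 0],
  [4, [0, 0, 4], 0],
  [4, [0, 0, 4], 0],
  [4, [0, 0, 4], 0],
  [4, [0, 0, 2], 0],
  [4, [0, 0, 2], 0],
  [4, [0, 0, 0], 0],
  [4, [0, 0, 0], 0],
])

```text
t: 4.47
tool_pos: [0.4961, 0.3175, 0.2018]
tool_rot: [-3.075, 0.634, -0.003]
contact_force: [0.1, -0.5, 0.1]
opening: 0.0401
grip_force: 0.0
```

Run:
```python
from h import *
s=grab('side');t=grab('top')
a=cv2.resize(s['frame'][90:190,200:310],(440,400),interpolation=2)
b=cv2.resize(t['frame'][180:280,170:260],(360,400),interpolation=2)
cv2.imwrite('pics/c2.png',np.hstack([a,b])[...,::-1])
```

```text
(no output)
```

View pics/c2.png

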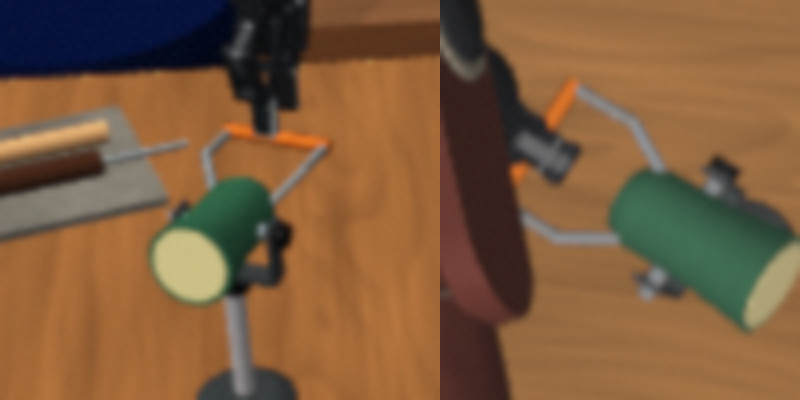

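The front pad at (265,120) in the side crop is in front of the bar, but its tip looks barely lower than the bar. I'll check this with the depth data.

Run:
```python
from h import *
for n,roi in (('side',(105,135,250,285)),('top',(195,235,175,215))):
    im=dict(np.load('/tmp/%s.npz'%n));W=cloud(im);f=im['frame'].astype(int);a,b,c,d=roi
    w=W[a:b,c:d];g=f[a:b,c:d]
    o=(g[...,0]>150)&(g[...,1]>60)&(g[...,2]<70)&(w[...,2]>.17)&(w[...,2]<.26)&(w[...,1]<.37)
    print(n,'bar',o.sum(),np.round(np.nanmedian(w[o],0),4))
    k=(np.ptp(g,axis=2)<30)&(g.max(2)<190)&(w[...,2]>.15)&(w[...,2]<.3)&(w[...,1]>.25)&(w[...,1]<.36)
    P=w[k]; P=P[np.argsort(P[:,2])]; print('grey lowest',len(P),np.round(P[:12],3).tolist())
```

```text
side bar 62 [0.5023 0.313  0.223 ]
grey lowest 183 [[0.441, 0.273, 0.213], [0.438, 0.273, 0.217], [0.438, 0.265, 0.218], [0.438, 0.284, 0.218], [0.441, 0.27, 0.218], [0.435, 0.287, 0.22], [0.435, 0.274, 0.22], [0.438, 0.273, 0.221], [0.451, 0.323, 0.221], [0.532, 0.287, 0.222], [0.441, 0.303, 0.222], [0.438, 0.282, 0.223]]
top bar 60 [0.5188 0.3074 0.2208]
grey lowest 63 [[0.456, 0.263, 0.214], [0.454, 0.261, 0.216], [0.531, 0.286, 0.217], [0.467, 0.258, 0.219], [0.464, 0.26, 0.219], [0.461, 0.259, 0.219], [0.536, 0.292, 0.22], [0.532, 0.294, 0.22], [0.533, 0.286, 0.22], [0.527, 0.271, 0.22], [0.447, 0.309, 0.22], [0.533, 0.288, 0.221]]
```

send_rows([
  [4, [0, 0, 1.0], 0],
  [3, [0, 0, 0], 0],
  [2, [0, 0, 0], 0],
  [0, [0, 0, 0], 0],
  [0, [0, 0, 0], 0],
  [0, [0, 0, 0], 0],
  [0, [0, 0, 0], 0],
], newtons=40)

```text
t: 5.45
tool_pos: [0.4957, 0.3173, 0.1909]
tool_rot: [-3.076, 0.635, -0.002]
contact_force: [1.9, 2.4, 2.8]
opening: -0.0001
grip_force: 1.3
```

Run:
```python
from h import *
s=grab('side');t=grab('top')
a=cv2.resize(s['frame'][90:170,215:305],(450,400),interpolation=2)
b=cv2.resize(t['frame'][180:260,170:240],(350,400),interpolation=2)
cv2.imwrite('pics/c3.png',np.hstack([a,b])[...,::-1])
W=cloud(s)
for u,v in((262,112),(265,116),(267,118),(268,120),(270,122),(252,121),(278,124)): print(u,v,np.round(W[v,u],3),s['frame'][v,u])
```

```text
262 112 [0.478 0.271 0.295] [19 21 22]
265 116 [0.485 0.31  0.257] [64 46 34]
267 118 [0.491 0.305 0.252] [23 25 27]
268 120 [0.494 0.301 0.246] [26 27 29]
270 122 [0.5   0.314 0.231] [69 71 70]
252 121 [0.412 0.715 0.006] [153  98  52]
278 124 [ 0.522  0.693 -0.003] [186 105  46]
```

View pics/c3.png

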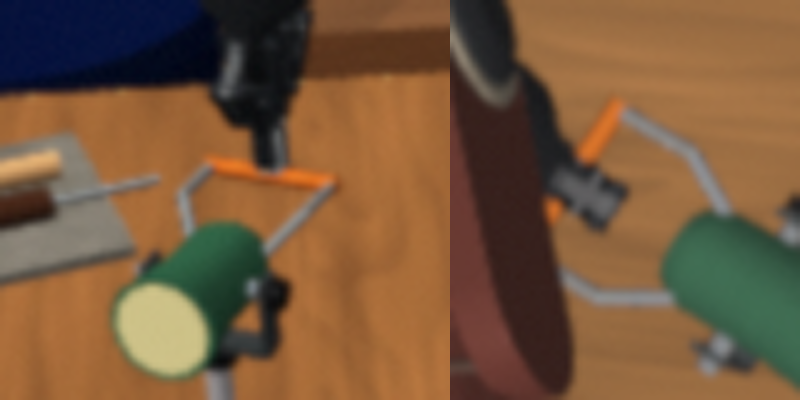

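```bash
cat >> h.py <<'E'
def proj(im,X):
    T=np.linalg.inv(im['cam_to_world']); p=T[:3,:3]@np.array(X)+T[:3,3]; s=p[:2]/p[2]; s=s*(1+im['k1']*(s@s))
    return np.round([im['fx']*s[0]+im['cx'],im['fy']*s[1]+im['cy']],1)
E
python3 - <<'E'
from h import *
from scipy.spatial.transform import Rotation as R
o=ctrl.get_obs();p=np.array(o['tool_pos']);M=R.from_rotvec(o['tool_rot']).as_matrix();print(np.round(p,4),np.round(M[:,1],3),o['opening'],o['grip_force'])
for n in('side','top'):
    im=dict(np.load('/tmp/%s.npz'%n));W=cloud(im);f=im['frame'].astype(int)
    for h in(0,.019,.05): print(n,'tool',h,proj(im,p+[0,0,h]))
    print('bar nominal',proj(im,[.495,.317,.219]))
    m=(f[...,0]>f[...,1]+60)&(f[...,0]>190)&(f[...,2]<60)&(W[...,2]>.19)&(W[...,2]<.26)&(W[...,1]>.25)&(W[...,1]<.37)
    v,u=np.nonzero(m);print('bar px',len(u),u.min(),u.max(),v.min(),v.max(),np.round(np.polyfit(u,v,1),2));P=W[m];print(np.round(P[np.argsort(P[:,0])][::8],3).tolist())
E
```

```text
[0.4956 0.3172 0.1906] [-0.396 -0.918 -0.001] 9.675077853839557e-06 1.3308648392558098
side tool 0 [269.7 131.8]
side tool 0.019 [269.3 127. ]
side tool 0.05 [268.6 119.1]
bar nominal [268.9 124.6]
bar px 37 258 280 122 126 [ 0.15 84.94]
[[0.458, 0.333, 0.219], [0.471, 0.33, 0.216], [0.482, 0.321, 0.22], [0.513, 0.31, 0.224], [0.523, 0.31, 0.224]]
top tool 0 [197.2 217.3]
top tool 0.019 [194.9 216.2]
top tool 0.05 [190.9 214.3]
bar nominal [193.7 215.8]
bar px 30 190 203 201 222 [ -1.51 507.76]
[[0.477, 0.323, 0.22], [0.517, 0.312, 0.22], [0.523, 0.302, 0.221], [0.531, 0.305, 0.219]]
```

Run:
```python
from h import *
im=dict(np.load('/tmp/side.npz'));W=cloud(im)
for v in range(114,136,1): print(v,[ (tuple(np.round(W[v,u],3).tolist()),im['frame'][v,u].tolist()) for u in(267,271)])
im=dict(np.load('/tmp/top.npz'));W=cloud(im)
print('top')
for k in range(-6,9): 
    u,v=195+k,216+int(round(k*.6)); print(u,v,np.round(W[v,u],3).tolist(),im['frame'][v,u].tolist())
b=cv2.resize(im['frame'][195:235,175:215],(590,590),interpolation=0)
cv2.imwrite('pics/c4.png',b[...,::-1])
```

```text
114 [((0.493, 0.282, 0.28), [14, 15, 17]), ((0.505, 0.311, 0.263), [78, 67, 60])]
115 [((0.493, 0.281, 0.277), [13, 14, 17]), ((0.505, 0.309, 0.26), [77, 65, 58])]
116 [((0.492, 0.285, 0.271), [15, 16, 18]), ((0.505, 0.31, 0.256), [78, 70, 64])]
117 [((0.491, 0.309, 0.254), [21, 22, 24]), ((0.505, 0.309, 0.253), [81, 76, 71])]
118 [((0.491, 0.305, 0.252), [23, 25, 27]), ((0.504, 0.309, 0.249), [83, 78, 74])]
119 [((0.491, 0.303, 0.249), [22, 24, 25]), ((0.504, 0.304, 0.248), [83, 80, 79])]
120 [((0.49, 0.305, 0.244), [22, 23, 26]), ((0.504, 0.304, 0.244), [82, 81, 80])]
121 [((0.49, 0.304, 0.241), [23, 25, 27]), ((0.503, 0.308, 0.238), [82, 81, 80])]
122 [((0.49, 0.306, 0.236), [27, 26, 27]), ((0.503, 0.31, 0.233), [86, 83, 80])]
123 [((0.489, 0.313, 0.228), [76, 58, 48]), ((0.503, 0.312, 0.228), [121, 93, 80])]
124 [((0.489, 0.313, 0.224), [145, 97, 68]), ((0.503, 0.31, 0.225), [180, 109, 70])]
125 [((0.488, 0.319, 0.217), [162, 89, 47]), ((0.502, 0.314, 0.219), [200, 105, 45])]
126 [((0.475, 0.67, 0.004), [140, 77, 35]), ((0.502, 0.314, 0.215), [171, 86, 33])]
127 [((0.475, 0.67, -
[... 706 characters left out ...]
, 105, 55]), ((0.491, 0.604, -0.0), [153, 129, 109])]
top
189 212 [0.486, 0.28, 0.357] [33, 33, 35]
190 213 [0.485, 0.281, 0.345] [38, 37, 39]
191 214 [0.484, 0.281, 0.338] [59, 59, 59]
192 214 [0.485, 0.281, 0.332] [66, 66, 68]
193 215 [0.484, 0.279, 0.329] [82, 82, 83]
194 215 [0.484, 0.276, 0.333] [78, 78, 79]
195 216 [0.483, 0.276, 0.324] [85, 85, 85]
196 217 [0.481, 0.274, 0.323] [91, 90, 92]
197 217 [0.481, 0.272, 0.322] [89, 89, 90]
198 218 [0.479, 0.27, 0.32] [93, 92, 93]
199 218 [0.48, 0.268, 0.317] [86, 86, 87]
200 219 [0.478, 0.265, 0.317] [94, 94, 95]
201 220 [0.476, 0.263, 0.315] [101, 101, 102]
202 220 [0.476, 0.262, 0.312] [94, 93, 94]
203 221 [0.475, 0.26, 0.31] [102, 86, 76]
```

View pics/c4.png

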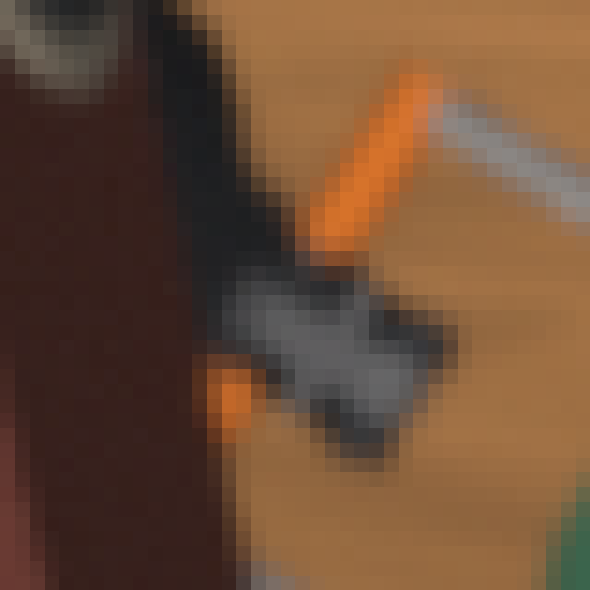

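The fingers end at the bar, with wood visible below it, although the reported TCP is at z = 0.19. I'll compare the visible fingertip with the reported TCP in the start picture.

Run:
```python
from h import *
im=dict(np.load('/tmp/side.npz'))
print('start TCP px',proj(im,[.2608,-.5673,.1991]),proj(im,[.2608,-.5673,.23]))
a=cv2.imread('pics/side0.png')[325:385,120:200]
g=a.astype(int); dark=(g.max(2)<110)&(np.ptp(g,axis=2)<35)
v,u=np.nonzero(dark); 
for k in range(325,385,3):
    s=u[v==k-325]; print(k,(s.min()+120,s.max()+120,len(s)) if len(s) else None,end=' ')
o=ctrl.get_obs(); print(np.round(o['q'],3),np.round(o['contact_force'],1),np.round(o['wrist_torque'],2))
```

```text
start TCP px [160.4 362.6] [157.1 353.9]
325 (np.int64(125), np.int64(157), 33) 328 (np.int64(131), np.int64(158), 28) 331 (np.int64(138), np.int64(158), 21) 334 (np.int64(139), np.int64(159), 18) 337 (np.int64(140), np.int64(160), 17) 340 (np.int64(142), np.int64(162), 16) 343 (np.int64(144), np.int64(162), 17) 346 (np.int64(145), np.int64(161), 17) 349 (np.int64(146), np.int64(162), 17) 352 (np.int64(150), np.int64(163), 14) 355 (np.int64(151), np.int64(164), 14) 358 (np.int64(152), np.int64(166), 15) 361 (np.int64(153), np.int64(166), 14) 364 (np.int64(154), np.int64(166), 13) 367 (np.int64(156), np.int64(164), 9) 370 None 373 None 376 None 379 None 382 None [ 0.443 -0.028  1.711 -0.     1.458  2.421] [1.  2.5 3.5] [ 0.32 -0.17  0.03]
```

send_rows([
  [4, [0, 0, 0], 0],
  [4, [0, 0, 0], 0],
  [4, [0, 0, 0], 0],
  [4, [0, 0, -2], 0],
  [4, [0, 0, -3], 0],
  [4, [0, 0, -3], 0],
  [4, [0, 0, 0], 0],
])

```text
t: 6.42
tool_pos: [0.4971, 0.3179, 0.2754]
tool_rot: [-3.072, 0.634, -0.01]
contact_force: [-0.2, 0.3, -1.2]
opening: 0.04
grip_force: 0.0
```

Run:
```python
from h import *
s=grab('side');t=grab('top');p=np.array(ctrl.get_obs()['tool_pos']);print(p)
y=np.array([-.396,-.918,0])
for k in(-.027,0,.027): print(proj(s,p+y*k+[0,0,.007]),proj(t,p+y*k+[0,0,.007]))
print('bar',proj(s,[.495,.317,.219]))
a=cv2.resize(s['frame'][65:165,220:310],(540,600),interpolation=2)
cv2.imwrite('pics/c5.png',a[...,::-1])
for n,im in(('side',s),('top',t)):
    W=cloud(im);f=im['frame'].astype(int)
    m=(f[...,0]>f[...,1]+60)&(f[...,0]>180)&(f[...,2]<70)&(W[...,2]>.16)&(W[...,2]<.28)&(W[...,1]>.2)&(W[...,1]<.4)
    P=W[m];P=P[np.argsort(P[:,0])];print(n,len(P),np.round(P[::12],3).tolist())
```

```text
[0.49541389 0.31711964 0.27077256]
[270.7 105.5] [176.9 206.5]
[267.6 109.3] [185.9 211.9]
[264.5 113.2] [194.9 217.3]
bar [268.9 124.6]
side 65 [[0.451, 0.338, 0.22], [0.468, 0.325, 0.223], [0.485, 0.319, 0.221], [0.499, 0.316, 0.218], [0.512, 0.31, 0.22], [0.529, 0.301, 0.221]]
top 80 [[0.452, 0.337, 0.22], [0.463, 0.333, 0.222], [0.471, 0.332, 0.22], [0.505, 0.312, 0.222], [0.514, 0.309, 0.219], [0.523, 0.305, 0.22], [0.531, 0.301, 0.221]]
```

View pics/c5.png

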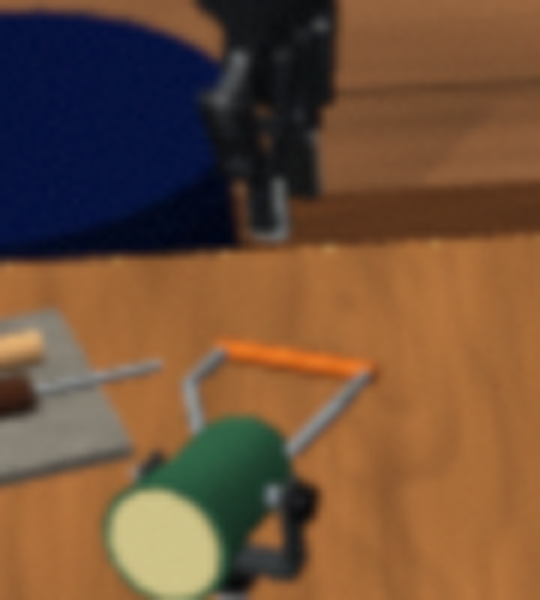

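Run:
```python
from h import *
s=dict(np.load('/tmp/side.npz'));W=cloud(s)
for v in range(94,110): print(v,[np.round(W[v,u],3).tolist() for u in(263,265,267)],s['frame'][v,265])
t=dict(np.load('/tmp/top.npz'));W=cloud(t)
m=(W[...,2]>.26)&(W[...,2]<.34)&(W[...,0]>.44)&(W[...,0]<.56)&(W[...,1]>.2)&(W[...,1]<.4)
P=W[m];P=P[np.argsort(P[:,2])];print(len(P),np.round(P[:10],3).tolist())
o=ctrl.get_obs();print(o['t'],o['tool_pos'],o['q'])
```

```text
94 [[0.487, 0.268, 0.36], [0.492, 0.285, 0.351], [0.499, 0.293, 0.346]] [34 35 36]
95 [[0.486, 0.272, 0.354], [0.492, 0.287, 0.346], [0.498, 0.294, 0.342]] [55 57 56]
96 [[0.485, 0.288, 0.342], [0.492, 0.29, 0.341], [0.498, 0.292, 0.34]] [59 61 61]
97 [[0.485, 0.289, 0.338], [0.492, 0.286, 0.34], [0.498, 0.295, 0.334]] [60 62 62]
98 [[0.485, 0.287, 0.336], [0.491, 0.29, 0.334], [0.497, 0.296, 0.331]] [59 61 61]
99 [[0.484, 0.29, 0.331], [0.491, 0.285, 0.333], [0.497, 0.289, 0.33]] [56 58 57]
100 [[0.484, 0.289, 0.327], [0.491, 0.289, 0.328], [0.497, 0.294, 0.324]] [48 51 51]
101 [[0.484, 0.295, 0.321], [0.49, 0.283, 0.327], [0.497, 0.289, 0.324]] [40 42 44]
102 [[0.483, 0.294, 0.318], [0.49, 0.29, 0.319], [0.496, 0.29, 0.319]] [41 43 43]
103 [[0.483, 0.287, 0.318], [0.49, 0.284, 0.319], [0.496, 0.29, 0.315]] [66 67 66]
104 [[0.483, 0.294, 0.311], [0.489, 0.296, 0.309], [0.496, 0.294, 0.31]] [97 92 88]
105 [[0.404, 2.181, -0.714], [0.42, 2.161, -0.704], [0.434, 2.199, -0.725]] [98 73 58]
106 [[0.404, 2.173, -0.718], [0.419, 2.16, -0.711], [0.434, 2.154, -0.709]] [117  72  40]
107 [[0.459, 0.832, 0.006], [0.468, 0.839, 0.001], [0.477, 0.844, -0.001]] [156  99  53]
108 [[0.459, 0.829, 0.003], [0.468, 0.839, -0.003], [0.477, 0.823, 0.005]] [164 105  55]
109 [[0.459, 0.828, -0.002], [0.468, 0.827, -0.002], [0.477, 0.807, 0.009]] [164 104  55]
0 []
6.525 [0.49541389 0.31711964 0.27077256] [ 4.42914140e-01 -6.72725626e-02  1.61574687e+00 -6.24815425e-06
  1.59215794e+00  2.42066867e+00]
```

The visible front fingertip is at z ≈ 0.307 while the TCP reads 0.271, so the fingers really end about 30 mm higher than reported. That explains the miss, so I'll descend 10 cm and watch the force.

send_rows([
  [4, [0, 0, 3], 0],
  [4, [0, 0, 3], 0],
  [4, [0, 0, 2], 0],
  [4, [0, 0, 1], 0],
  [4, [0, 0, 1], 0],
  [4, [0, 0, 0], 0],
  [4, [0, 0, 0], 0],
])

```text
t: 7.4
tool_pos: [0.4959, 0.3173, 0.1712]
tool_rot: [-3.076, 0.635, -0.002]
contact_force: [-0.1, 0.4, 0.6]
opening: 0.0398
grip_force: 0.0
```

send_rows([
  [0, [0, 0, 0], 0],
  [0, [0, 0, 0], 0],
  [0, [0, 0, 0], 0],
  [0, [0, 0, 0], 0],
  [0, [0, 0, 0], 0],
])

```text
t: 8.02
tool_pos: [0.4967, 0.3194, 0.1718]
tool_rot: [-3.071, 0.633, -0.005]
contact_force: [3.2, 5.0, -0.1]
opening: 0.01
grip_force: 39.0
```

Run:
```python
from h import *
s=grab('side');t=grab('top');o=ctrl.get_obs();print(o['tool_pos'],o['opening'],o['grip_force'])
W=cloud(s)
for v in range(116,138,2): print(v,[np.round(W[v,u],3).tolist() for u in(266,270)],s['frame'][v,268])
```

```text
[0.49665395 0.31936732 0.17175518] 0.010092555830511961 39.00490343570709
116 [[0.489, 0.275, 0.277], [0.502, 0.299, 0.263]] [24 24 25]
118 [[0.489, 0.277, 0.268], [0.501, 0.299, 0.255]] [16 17 20]
120 [[0.488, 0.28, 0.259], [0.501, 0.301, 0.246]] [18 19 21]
122 [[0.487, 0.299, 0.24], [0.5, 0.308, 0.234]] [24 26 27]
124 [[0.486, 0.304, 0.23], [0.499, 0.303, 0.229]] [26 28 30]
126 [[0.485, 0.301, 0.224], [0.498, 0.314, 0.215]] [25 27 29]
128 [[0.485, 0.305, 0.214], [0.498, 0.307, 0.212]] [41 42 43]
130 [[0.47, 0.647, -0.001], [0.487, 0.644, -0.0]] [138  99  68]
132 [[0.47, 0.636, -0.004], [0.487, 0.619, 0.005]] [160 103  56]
134 [[0.471, 0.6, 0.008], [0.487, 0.607, 0.003]] [162 103  54]
136 [[0.47, 0.599, -0.0], [0.487, 0.591, 0.003]] [161 106  60]
```

send_rows([
  [4, [0, 0, 0], 0],
  [4, [0, 0, 0], 0],
  [4, [0, 0, 0], 0],
  [4, [0, 0, 1.2], 0],
  [4, [0, 0, 0], 0],
  [0, [0, 0, 0], 0],
  [0, [0, 0, 0], 0],
  [0, [0, 0, 0], 0],
  [0, [0, 0, 0], 0],
  [0, [0, 0, 0], 0],
], newtons=40)

```text
t: 9.38
tool_pos: [0.4965, 0.3193, 0.1595]
tool_rot: [-3.071, 0.633, -0.004]
contact_force: [2.1, 5.8, -1.2]
opening: 0.0112
grip_force: 38.9
```

send_rows([
  [0, [-0.89, 0.18, -0.48], -4.6],
  [0, [-0.88, 0.18, -0.48], -4.6],
  [0, [-0.87, 0.19, -0.47], -4.6],
  [0, [-0.85, 0.2, -0.47], -4.6],
  [0, [-0.84, 0.22, -0.46], -4.6],
])

```text
t: 10.0
tool_pos: [0.4524, 0.3228, 0.1843]
tool_rot: [-3.131, 0.003, -0.008]
contact_force: [2.2, 12.9, 0.1]
opening: 0.0109
grip_force: 38.8
```

send_rows([
  [0, [-0.82, 0.23, -0.46], -4.6],
  [0, [-0.81, 0.24, -0.45], -4.6],
  [0, [-0.79, 0.25, -0.44], -4.6],
  [0, [-0.77, 0.26, -0.43], -4.7],
  [0, [-0.76, 0.27, -0.42], -4.7],
  [0, [0, 0, 0], 0],
  [0, [0, 0, 0], 0],
])

```text
t: 10.88
tool_pos: [0.4141, 0.3042, 0.207]
tool_rot: [-3.069, -0.624, -0.005]
contact_force: [-5.9, 10.0, 6.6]
opening: 0.0106
grip_force: 39.5
```

```bash
cat > lamp.py <<'E'
from h import *
s=grab('side');t=grab('top')
for n,im in(('side',s),('top',t)):
    W=cloud(im);f=im['frame'].astype(int);r,g,b=f[...,0],f[...,1],f[...,2]
    near=(abs(W[...,0]-.45)<.15)&(abs(W[...,1]-.22)<.16)&(W[...,2]>.12)&(W[...,2]<.31)
    for k,m in(('bar',(r>g+60)&(r>180)&(b<70)),('green',(g>r+20)&(g>b+10)),('lens',(r>170)&(g>160)&(b>90)&(b<190)&(W[...,1]<.22))):
        P=W[m&near]
        if len(P)<4: continue
        c=np.percentile(P,[5,95],0);v=np.linalg.svd(P-P.mean(0),full_matrices=False)[2]
        print(n,k,len(P),np.round(P.mean(0),3),np.round(c,3).tolist(),'ax',np.round(v[0],3),'nrm',np.round(v[2],3))
E
python3 lamp.py
```

```text
side bar 28 [0.405 0.298 0.268] [[0.374, 0.282, 0.266], [0.453, 0.322, 0.271]] ax [-0.911 -0.411  0.007] nrm [ 0.106 -0.252 -0.962]
side green 458 [0.453 0.188 0.218] [[0.424, 0.144, 0.198], [0.486, 0.233, 0.236]] ax [ 0.354 -0.898 -0.263] nrm [-0.25  -0.361  0.898]
top bar 45 [0.389 0.291 0.266] [[0.374, 0.284, 0.264], [0.404, 0.299, 0.269]] ax [-0.922 -0.388  0.001] nrm [-0.099  0.232 -0.968]
top green 969 [0.456 0.193 0.218] [[0.426, 0.146, 0.2], [0.489, 0.241, 0.235]] ax [-0.345  0.899  0.27 ] nrm [-0.073 -0.313  0.947]
```

send_rows([
  [3.5, [0, 0, 0], 0],
  [3.5, [0, 0, 0], 0],
  [3.5, [0, 0, 0], 0],
  [3.5, [0, 0, -2], 0],
  [3.5, [0, 0, -4], 0],
  [3.5, [0, 0, -5], 0],
  [3.5, [0, 0, -5], 0],
  [3.5, [0, 0, 0], 0],
  [3.5, [0, 0, 0], 0],
])

```text
t: 12.1
tool_pos: [0.4146, 0.3, 0.3644]
tool_rot: [-3.079, -0.623, -0.001]
contact_force: [-0.6, -0.1, -0.9]
opening: 0.0352
grip_force: 0.0
```

```bash
python3 lamp.py
python3 - <<'E'
from h import *
s=dict(np.load('/tmp/side.npz'))
cv2.imwrite('pics/c6.png',cv2.resize(s['frame'][90:290,220:345],(375*1,600),interpolation=2)[...,::-1])
print(ctrl.get_obs()['contact_force'])
E
```

```text
side bar 49 [0.413 0.301 0.269] [[0.375, 0.282, 0.265], [0.451, 0.32, 0.271]] ax [-0.914 -0.405  0.004] nrm [ 0.143 -0.331 -0.933]
side green 461 [0.453 0.188 0.218] [[0.424, 0.143, 0.198], [0.486, 0.232, 0.236]] ax [ 0.365 -0.894 -0.258] nrm [ 0.27   0.367 -0.89 ]
top bar 102 [0.412 0.3   0.267] [[0.376, 0.285, 0.264], [0.449, 0.315, 0.27]] ax [-0.92  -0.392  0.01 ] nrm [-0.247  0.56  -0.791]
top green 969 [0.456 0.193 0.218] [[0.426, 0.146, 0.2], [0.489, 0.242, 0.235]] ax [-0.341  0.9    0.272] nrm [-0.062 -0.311  0.949]
[ 0.63333875 -0.62680513  0.87203376]
```

View pics/c6.png

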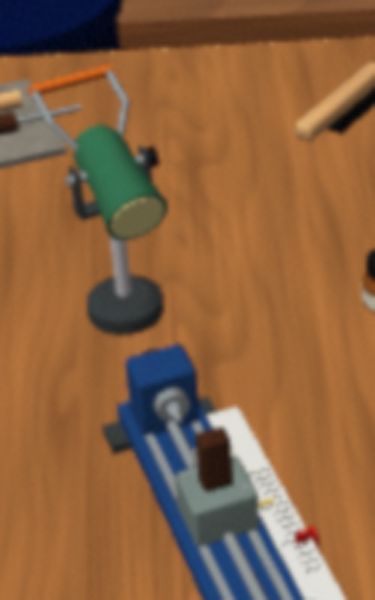

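The lamp is free: the bar is at about (70,80) in the crop, and the shaded lens at (137,217) faces the rider at (307,535). I'll verify the beam line numerically.

Run:
```python
from h import *
from scipy.optimize import least_squares
s=dict(np.load('/tmp/side.npz'));W=cloud(s)
L=np.nanmedian(W[160:165,263:269].reshape(-1,3),0);B=np.array([.4125,.300,.2625]);R=np.array([.627,-.198,.0435])
def fr(a,t):
    x=np.array([np.cos(a)*np.cos(t),np.sin(a)*np.cos(t),-np.sin(t)]);y=np.array([-np.sin(a),np.cos(a),0]);return x,y,np.cross(x,y)
def res(p):
    P=np.array([p[0],p[1],.2]);x,y,z=fr(p[2],p[3]);return np.r_[P+.0735*x-L,P-.11*x+.03*z-B]
q=least_squares(res,[.45,.21,-1.17,.33]);P=np.array([q.x[0],q.x[1],.2]);x,y,z=fr(*q.x[2:]);l=P+.0735*x
print(L,q.x,np.round(q.fun,3));print('rider in lens',(R-l)@x,(R-l)@y,(R-l)@z)
P=np.array([.4515,.2148,.2])
for a in(-65.9,-67,-68.5):
    x,y,z=fr(np.radians(a),.31);print(a,(R-P)@y,(R-P)@z)
```

```text
[0.47866014 0.15289817 0.18032095] [ 0.45081991  0.21479871 -1.14814437  0.31149728] [ 0.001 -0.002 -0.003 -0.001  0.002 -0.   ]
rider in lens 0.4016093732722783 -0.008644965782216848 -0.011436873751593173
-65.9 -0.008356415941036617 -0.012227523449819321
-67 0.00025479194053108263 -0.01220379830865061
-68.5 0.011996576789055363 -0.012252723369308612
```

The rider is 9–12 mm off the beam line, against a 45 mm limit. Next is the tailstock grip.

send_rows([
  [5, [0, 0, 0], 6.4],
  [5, [-0.1, 4.84, 0], 0],
  [5, [-0.1, 4.84, 0], 0],
  [5, [-0.1, 4.84, 0], 0],
  [5, [-0.1, 4.84, 0], 0],
  [5, [-0.1, 4.84, 0], 0],
  [5, [-0.1, 4.84, 0], 0],
  [5, [-0.1, 4.84, 0], 0],
  [5, [-0.1, 4.84, 0], 0],
  [5, [-0.1, 4.84, 0], 0],
])

```text
t: 13.45
tool_pos: [0.5291, -0.1216, 0.3619]
tool_rot: [-3.108, -0.45, 0.004]
contact_force: [1.2, 0.5, -0.8]
opening: 0.0498
grip_force: 0.0
```

send_rows([
  [5, [-0.1, 4.84, 0], 0],
  [5, [0, 0, 5], 0],
  [5, [0, 0, 5], 0],
  [5, [0, 0, 3], 0],
  [5, [0, 0, 0], 0],
  [5, [0, 0, 0], 0],
])

```text
t: 14.2
tool_pos: [0.5426, -0.167, 0.2348]
tool_rot: [3.109, 0.45, 0.001]
contact_force: [0.3, 1.1, 1.2]
opening: 0.0499
grip_force: 0.0
```

Run:
```python
from h import *
s=grab('side');W=cloud(s);p=np.array(ctrl.get_obs()['tool_pos']);print(p)
f=s['frame'].astype(int)
m=(abs(W[...,0]-p[0])<.09)&(abs(W[...,1]-p[1])<.09)&(W[...,2]>.1)&(W[...,2]<.3)
g=m&(np.ptp(f,axis=2)<22); P=W[g];P=P[P[:,2]>.16];P=P[np.argsort(P[:,2])];print(np.round(P[:25:3],3).tolist())
gr=m&(f[...,0]<110)&(f[...,0]>f[...,1]+12)&(f[...,1]<70);P=W[gr];print('grip',len(P),np.round(np.percentile(P,[2,50,98],0),3).tolist())
cv2.imwrite('pics/c7.png',cv2.resize(s['frame'][190:290,240:350],(660,600),interpolation=2)[...,::-1])
```

```text
[ 0.54306383 -0.16715601  0.23571255]
[[0.546, -0.195, 0.27], [0.536, -0.142, 0.275], [0.533, -0.145, 0.277], [0.546, -0.201, 0.279], [0.531, -0.14, 0.281], [0.533, -0.145, 0.281], [0.544, -0.2, 0.282], [0.544, -0.197, 0.282], [0.542, -0.198, 0.283]]
grip 181 [[0.526, -0.201, 0.102], [0.542, -0.177, 0.139], [0.559, -0.144, 0.29]]
```

View pics/c7.png

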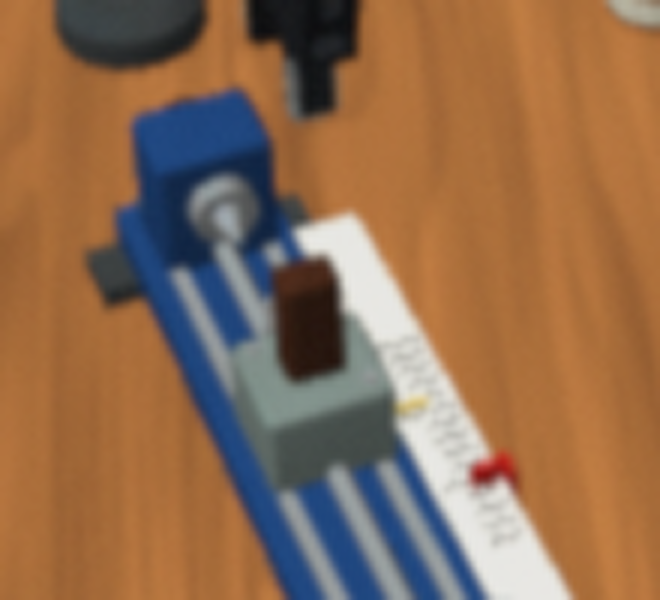

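The front pad tip is at about (310,110) in the crop and the grip at (310,320). The tip is at z ≈ 0.270 while the TCP reads 0.236, so it is the same offset. I'll descend 15.5 cm and grip.

send_rows([
  [5, [0, 0, 4], 0],
  [5, [0, 0, 4], 0],
  [5, [0, 0, 3], 0],
  [5, [0, 0, 2], 0],
  [5, [0, 0, 1.5], 0],
  [5, [0, 0, 1], 0],
  [5, [0, 0, 0], 0],
  [5, [0, 0, 0], 0],
])

```text
t: 15.25
tool_pos: [0.543, -0.1672, 0.0798]
tool_rot: [3.108, 0.45, 0.002]
contact_force: [0.3, -0.4, 0.4]
opening: 0.05
grip_force: 0.0
```

send_rows([
  [1, [0, 0, 0], 0],
  [1, [0, 0, 0], 0],
  [1, [0, 0, 0], 0],
  [1, [0, 0, 0], 0],
  [1, [0, 0, 0], 0],
], newtons=60)

```text
t: 15.88
tool_pos: [0.5429, -0.1675, 0.0797]
tool_rot: [3.107, 0.451, 0.002]
contact_force: [-0.1, -2.9, 5.4]
opening: 0.0211
grip_force: 61.9
```

send_rows([
  [1, [0, 0.8, 0], 0],
  [1, [0, 0.8, 0], 0],
  [1, [0, 0.8, 0], 0],
  [1, [0, 0.8, 0], 0],
  [1, [0, 0.8, 0], 0],
  [1, [0, 0.5, 0], 0],
  [1, [0, 0.2, 0], 0],
  [1, [0, 0, 0], 0],
  [1, [0, 0, 0], 0],
  [1, [0, 0, 0], 0],
])

```text
t: 17.12
tool_pos: [0.5557, -0.2096, 0.0797]
tool_rot: [-3.105, -0.451, -0.0]
contact_force: [-4.0, 8.1, 9.8]
opening: 0.0212
grip_force: 62.4
```

```bash
cat > pt.py <<'E'
from h import *
# intersect pixel rays of coloured blobs with z=0.0435 plane; position along slide
ax=np.array([.284,-.959])
for n,(a,b,c,d) in(('top',(190,222,350,400)),('side',(240,290,295,345))):
    im=grab(n);f=im['frame'].astype(int)[a:b,c:d];r,g,bl=f[...,0],f[...,1],f[...,2]
    K=np.array([[im['fx'],0,im['cx']],[0,im['fy'],im['cy']],[0,0,1]]);T=np.array(im['cam_to_world'])
    for k,wt in(('red',np.clip(np.minimum(r-g,r-bl)-75,0,None)),('yel',np.clip(np.minimum(r,g)-bl-22,0,None)*(abs(r-g)<40)*(r>150))):
        v,u=np.nonzero(wt); w=wt[v,u].astype(float)
        if len(u)==0: print(n,k,'none');continue
        q=cv2.undistortPoints(np.stack([u+c,v+a],-1).reshape(-1,1,2).astype(float),K,np.array([float(im['k1']),0,0,0])).reshape(-1,2)
        D=np.c_[q,np.ones(len(q))]@T[:3,:3].T; X=T[:3,3]+D*((.0435-T[2,3])/D[:,2])[:,None]
        m=np.average(X,axis=0,weights=w);print(n,k,len(u),np.round([np.average(u,weights=w)+c,np.average(v,weights=w)+a],1),np.round(m[:2],4),'along',round(float(m[:2]@ax),4))
E
python3 pt.py
python3 - <<'E'
from h import *
t=dict(np.load('/tmp/top.npz'));s=dict(np.load('/tmp/side.npz'))
a=cv2.resize(t['frame'][190:225,350:410],(600,350),interpolation=2);b=cv2.resize(s['frame'][250:285,290:350],(420,245),interpolation=2)
c=np.zeros((595,600,3),np.uint8);c[:350]=a;c[350:,:420]=b;cv2.imwrite('pics/c8.png',c[...,::-1])
E
```

```text
top red none
top yel 25 [364.1 204.2] [ 0.6175 -0.1454] along 0.3148
side red 27 [322.5 267.2] [ 0.6281 -0.1954] along 0.3658
side yel 34 [315.1 266.4] [ 0.6073 -0.1896] along 0.3543
```

View pics/c8.png

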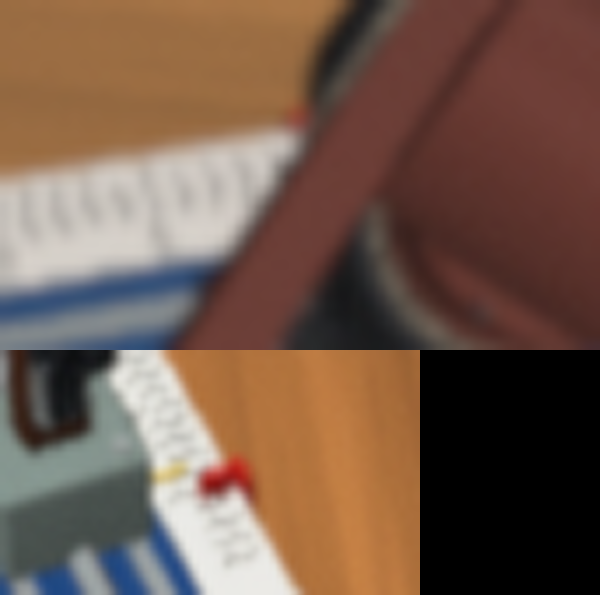

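```bash
cat > pt2.py <<'E'
from h import *
ax=np.array([.284,-.959])
def ray(im,u,v,z=.0435):
    K=np.array([[im['fx'],0,im['cx']],[0,im['fy'],im['cy']],[0,0,1]]);T=np.array(im['cam_to_world'])
    q=cv2.undistortPoints(np.array([[[u,v]]],float),K,np.array([float(im['k1']),0,0,0]))[0,0]
    d=T[:3,:3]@[q[0],q[1],1];X=T[:3,3]+d*(z-T[2,3])/d[2];return X[:2]
def show(im,png,pts):
    for k,(u,v) in pts.items(): X=ray(im,u,v);print(k,np.round(X,4),'along',round(float(X@ax),4),'across',round(float(X@[.959,.284]),4))
E
python3 - <<'E'
from pt2 import *
t=dict(np.load('/tmp/top.npz'));s=dict(np.load('/tmp/side.npz'))
show(t,'',{'home ptr tip':(310+365/6.5,190+137/6.5),'home ptr mid':(310+368/6.5,190+155/6.5),'rider stem':(310+467/6.5,190+100/6.5),'rider head':(310+462/6.5,190+78/6.5)})
show(s,'',{'ptr tip':(290+183/7,250+120/7),'ptr mid':(290+170/7,250+123/7),'rider inner':(290+210/7,250+138/7),'rider mid':(290+222/7,250+133/7)})
W=cloud(s);f=s['frame'].astype(int)
m=(f[...,0]-np.maximum(f[...,1],f[...,2])>75);m[:255]=0;m[280:]=0;m[:,:310]=0;m[:,335:]=0
for v,u in np.argwhere(m): 
    X=ray(s,u,v);print((u,v),'z%.3f'%W[v,u,2],'al %.4f ac %.4f'%(W[v,u,:2]@ax,W[v,u,:2]@[.959,.284]),'plane al %.4f'%(X@ax))
E
```

```text
home ptr tip [ 0.5965 -0.1537] along 0.3168 across 0.5284
home ptr mid [ 0.5879 -0.156 ] along 0.3166 across 0.5195
rider stem [ 0.6207 -0.2011] along 0.3691 across 0.5381
rider head [ 0.6312 -0.1978] along 0.3689 across 0.5492
ptr tip [ 0.6101 -0.1934] along 0.3587 across 0.5301
ptr mid [ 0.6046 -0.1945] along 0.3583 across 0.5246
rider inner [ 0.6202 -0.2044] along 0.3722 across 0.5367
rider mid [ 0.6253 -0.2022] along 0.3715 across 0.5423
(np.int64(322), np.int64(265)) z0.003 al 0.3218 ac 0.5628 plane al 0.3574
(np.int64(323), np.int64(265)) z0.046 al 0.3606 ac 0.5507 plane al 0.3585
(np.int64(324), np.int64(265)) z0.048 al 0.3632 ac 0.5527 plane al 0.3596
(np.int64(321), np.int64(266)) z0.049 al 0.3643 ac 0.5430 plane al 0.3599
(np.int64(322), np.int64(266)) z0.051 al 0.3677 ac 0.5447 plane al 0.3610
(np.int64(323), np.int64(266)) z0.047 al 0.3649 ac 0.5489 plane al 0.3621
(np.int64(324), np.int64(266)) z0.045 al 0.3644 ac 0.5522 plane al 0.3632
(np.int64(325), np.int64(266)) z-0.001 al 0.3260 ac 0.5707 plane al 0.3643
(np.int64(319), np.int64(267)) z0.050 al 0.3668 ac 0.5359 pla
[... 644 characters left out ...]
l 0.3683 ac 0.5414 plane al 0.3671
(np.int64(322), np.int64(268)) z0.045 al 0.3693 ac 0.5440 plane al 0.3682
(np.int64(323), np.int64(268)) z0.044 al 0.3696 ac 0.5470 plane al 0.3693
(np.int64(324), np.int64(268)) z0.047 al 0.3733 ac 0.5486 plane al 0.3704
(np.int64(325), np.int64(268)) z0.050 al 0.3773 ac 0.5501 plane al 0.3715
(np.int64(319), np.int64(269)) z0.043 al 0.3681 ac 0.5352 plane al 0.3685
(np.int64(320), np.int64(269)) z0.045 al 0.3713 ac 0.5371 plane al 0.3696
(np.int64(321), np.int64(269)) z0.041 al 0.3687 ac 0.5411 plane al 0.3707
(np.int64(324), np.int64(269)) z0.043 al 0.3735 ac 0.5485 plane al 0.3740
(np.int64(325), np.int64(269)) z0.043 al 0.3747 ac 0.5511 plane al 0.3751
```

send_rows([
  [1, [0, 0.5, 0], 0],
  [1, [0, 0.4, 0], 0],
  [1, [0, 0, 0], 0],
  [1, [0, 0, 0], 0],
  [1, [0, 0, 0], 0],
  [1, [0, 0, 0], 0],
])

```text
t: 17.98
tool_pos: [0.5583, -0.218, 0.0798]
tool_rot: [-3.105, -0.451, -0.0]
contact_force: [-3.5, 8.8, 9.8]
opening: 0.0217
grip_force: 62.4
```

```bash
python3 pt.py
python3 - <<'E'
from pt2 import *
s=dict(np.load('/tmp/side.npz'));W=cloud(s);f=s['frame'].astype(int);r,g,b=[f[...,i] for i in range(3)]
yl=(np.minimum(r,g)-b>30)&(abs(r-g)<45)&(r>140);yl[:258]=0;yl[285:]=0;yl[:,:305]=0;yl[:,326:]=0
P=W[yl];print('yel',[(int(u),int(v)) for v,u in np.argwhere(yl)],np.round(np.c_[P[:,2],P[:,:2]@ax,P[:,:2]@[.959,.284]],4).tolist())
v,u=np.argwhere(yl).T;A=np.array([ray(s,x,y) for x,y in zip(u,v)]);print('mean along',(A@ax).mean(),'across',(A@[.959,.284]).mean())
m=(r-np.maximum(g,b)>60);m[:255]=0;m[280:]=0;m[:,:310]=0;m[:,335:]=0
v,u=np.argwhere(m).T;A=np.array([ray(s,x,y) for x,y in zip(u,v)]);c=A@[.959,.284];k=(c>.533)&(c<.544);al=(A@ax)[k];print('rider strip',k.sum(),al.mean(),al.min(),al.max())
cv2.imwrite('pics/c9.png',cv2.resize(s['frame'][255:285,300:340],(800,600),interpolation=0)[...,::-1])
E
```

```text
top red 10 [381.2 202. ] [ 0.6311 -0.1982] along 0.3693
top yel 23 [362.9 204.5] [ 0.6161 -0.1415] along 0.3107
side red 28 [322.4 267.2] [ 0.628  -0.1955] along 0.3658
side yel 36 [315.9 267.7] [ 0.609  -0.1948] along 0.3598
yel [(319, 260), (320, 262), (321, 264), (316, 268), (317, 268), (313, 269), (314, 269), (315, 269), (316, 269), (317, 269), (313, 270), (314, 270), (315, 270), (316, 270)] [[nan, nan, nan], [-0.0043, 0.3019, 0.5642], [0.0001, 0.3146, 0.5624], [0.0337, 0.3532, 0.5317], [0.042, 0.3614, 0.5317], [0.0388, 0.358, 0.5206], [0.0441, 0.3637, 0.5216], [0.0465, 0.3668, 0.5235], [0.0457, 0.3672, 0.5264], [0.0429, 0.3658, 0.53], [0.0464, 0.3681, 0.5169], [0.0457, 0.3686, 0.5197], [0.0368, 0.362, 0.5252], [0.0359, 0.3623, 0.5281]]
mean along 0.36049615196913637 across 0.5294819781574641
rider strip 12 0.36684771131837324 0.3613529472020315 0.37212123269070396
```

View pics/c9.png

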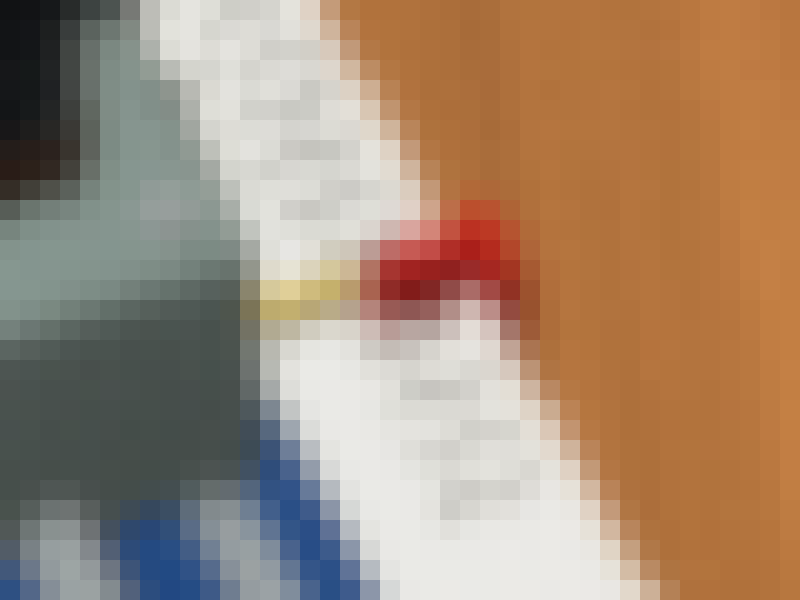

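In the crop the yellow pointer at (310,290) is nearly in line with the red bar at (410,270). It looks about 1–2 mm short, so one small nudge.

send_rows([
  [1, [0, 0.12, 0], 0],
  [1, [0, 0, 0], 0],
  [1, [0, 0, 0], 0],
  [1, [0, 0, 0], 0],
  [1, [0, 0, 0], 0],
  [1, [0, 0, 0], 0],
  [1, [0, 0, 0], 0],
])

```text
t: 18.95
tool_pos: [0.5587, -0.2191, 0.0797]
tool_rot: [-3.105, -0.451, -0.0]
contact_force: [-2.6, 8.9, 10.1]
opening: 0.0215
grip_force: 62.4
```

```bash
python3 lamp.py | grep bar
python3 - <<'E'
from h import *
o=ctrl.get_obs();print(o['tool_pos'],o['grip_force'],o['t'])
print(ctrl.finish_job())
E
```

```text
side bar 48 [0.418 0.303 0.269] [[0.385, 0.287, 0.265], [0.451, 0.319, 0.272]] ax [-0.916 -0.401  0.005] nrm [ 0.157 -0.369 -0.916]
top bar 114 [0.414 0.302 0.267] [[0.376, 0.285, 0.264], [0.452, 0.319, 0.269]] ax [-0.916 -0.401  0.001] nrm [ 0.067 -0.15   0.986]
[ 0.5586353  -0.21912516  0.07972688] 62.44176149368286 19.05
the job is handed in; nothing more can be done
None
```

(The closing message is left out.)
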